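# Load the full cartridge

### The arm

A 7-joint arm with a two-finger parallel gripper is mounted at the origin on a cart in front of the work surface, level with it; the furniture and walls round the work are solid. World frame = base frame: x ahead of the robot, y to its left, z up, the work surface at z = 0. Lengths are in mm, angles in rad, forces in N, time in s.
With the tool pointing down it reaches from about 425 to 1025 mm from the base axis. Payload 9.4 kg.
Tool frame: the origin (TCP) lies between the finger pads; the fingertips stand 25 mm ahead of it and the grasp point (between the pads) lies 6 mm ahead of it; z points along the fingers, y is the line along which they close (so a half turn about z gives the same grasp; the last joint's range is limited). The gripper opens to 85 mm and grips with 20 to 120 N. Pads are 22 mm wide; open, the fingers measure 114 mm over their backs; the gripper's body (76 mm by 85 mm) begins 54 mm behind the grasp point. The pads swing forward as they close: fully open they stand 13 mm farther back than shut.
Start: joints at [-1.36, 0.599, -0.003, 1.599, 0.002, 0.943, -0.08], TCP at [205.789, 695.18, 256.275] pointing down, gripper open.
Joint ranges: [-2.57, 2.57], [-0.35, 1.97], [-1.29, 1.29], [0.11, 2.56], [-1.05, 4.19], [0.11, 1.86], [-2.63, 2.63]. Speed limits (rad/s): [2.22, 2.22, 3.01, 3.01, 3.14, 3.14, 3.14].

### API

Orientations are given as a unit quaternion [x, y, z, w].
In Python, from cell import bot gives the robot as it stands.
- The arm moves only by the tool jog_arm, never from a script. Its argument "moves" is one flat list of numbers, 6 for each row, row after row: the shift along the tool's x, y, z each as a share of 150 mm, from -1 to 1, then the turn, a rotation vector about the tool's x, y, z each as a share of 360 degrees, from -1 to 1. A call has 1 to 12 rows; each row shifts and turns the commanded pose from where the row before left it, along the tool's axes as they then stand; what a row does not reach is not made up. A row lasts 1/10 s, in which the tool goes at most 50 mm and 8.59 degrees, less where a joint would pass 70% of its speed; a pose out of reach is approached as far as the arm can. A call with a number of a shift or a turn outside -1 to 1 is refused whole. A call with a gripper value outside its range is refused whole. "grip" is the opening, from -1 (shut) to 1 (fully open), set as the call begins (left out, the last holds). The fingers move at their own pace and stop on an object; "squeeze" is the grip in N (left out, the last holds). Time passes only in rows, so rows that do not move let the fingers close. It gives the time, the measured TCP pose, the force, the opening and the grip force at its end, in the units of the state.
- bot.get_state(): the state, without advancing time (a new reading comes with each control period).
- bot.get_image(name): name is "side" or "top"; returns a dict with "img" (480x640x3 uint8, blue, green, red), "z_map" (480x640 float32, mm along the optical axis (not along the pixel's ray), 0 where there is no reading), "vfov" (degrees; the focal length in pixels is half the picture's height over the tangent of half this angle, whatever the lens; pixels are square), "cx", "cy" (the principal point, pixels), "position" and "orientation" of the camera in the world. Camera axes: x right, y down, z forward; pixel columns grow to the right and rows downward; lengths in mm; the calibration is good to about 2 mm. A picture is of the moment at which its call begins.
- bot.hand_in(): hands the job in; it is judged then, once.
The state is a dict: "time_s": time; "joint_pos": joint angles; "dq": joint speeds; "joint_torque": joint torques, N m; "position": TCP position; "eef_rot": TCP orientation; "ft_force": force on the tool from outside, world axes, zero at the start; "torque": the same for the moment, N m; "opening": opening from 0.0 (shut) to 1.0 (fully open); "finger_force": force on a finger pad.
Only numpy, scipy, OpenCV 4.12 (cv2) and the standard library are available. Lean on these libraries where they do the work, as an engineer would, in place of code of your own. Each camera call takes 0.05 s, during which the arm holds its last target. There are 200 camera calls.

### The job

Two of the three identical cartridges in the rack are spent; the full one is clearly heavier. Find it by feeling their weight and load it into the leaning bay of the stapling unit, right down on the bay's floor, with the two spent ones standing in their own pockets of the rack again at the end. Do not disturb the other things on the table and the rack.

Things in the scene. Friction and masses are not known exactly. Their poses are not given: they have to be found in the camera images.
- rack: fixed plywood rack, 270 mm wide (y), 160 deep, front is -x; origin on the table under the middle of its 3 steel pockets. Pocket floor centres at y = -80, 0, 80 mm, 38 mm above the table; pockets lean 30 deg to the front, inside 66x34 mm (34 along y), walls 30 mm high in front, 22 at sides and back, measured along the lean: draw a cartridge over 35 mm along its z axis to clear them
- board_edge (a point): middle of the lower front edge of the rack's top board: 216 mm above the table, 34 mm in front of the rack's origin. The board (10 mm thick) runs from here 134 mm back over the whole width, above the cartridges: an upright gripper hits it, one tilted 30 deg in line with a cartridge passes in front of it
- cartridge_a: closed grey cartridge 60x28x84 mm (own x, y, z) in the rack pocket at y = -80; origin centre of underside, z along its length, leaning 30 deg to the rack's front; y parallel to rack y. Grip across the 28 mm, e.g. 68 mm up its z axis. All three look alike: one is full, 0.31 to 0.42 kg, the others 0.075 kg; which one changes at each start. The filling can shift 2 mm
- cartridge_b: like cartridge_a in every outward way (size, axes, lean, origin), in the rack pocket at y = 0; may be the full one
- cartridge_c: like cartridge_a in every outward way (size, axes, lean, origin), in the rack pocket at y = 80; may be the full one
- unit: fixed bench stapling unit, base 190x92 mm, grey housing 94 mm high at its back; origin on the table under the bay, front is -x, y across the bay
- bay_seat (a point): centre of the floor of the unit's loading bay, 60 mm above the table (axes upright, as the unit's). The bay is an aluminium pocket leaning 30 deg to the unit's front, inside 69x37 mm (37 along the unit's y), walls 40 mm high along the lean. A seated cartridge stands on this floor, its 28 mm across the 37, its origin here give or take the clearance
- spool: bystander: wooden spool of cream thread, 38 mm across, 42 mm high, standing on the rack's top board; origin centre of its underside
- spool_2: bystander: wooden spool of dark blue thread, 38 mm across, 42 mm high, standing on the rack's top board; origin centre of its underside
- tape_measure: bystander: black pocket tape measure, 61x73x28 mm; origin centre of its underside
- scissors: bystander: scissors with green handles, lying flat behind, 71x174x8 mm; origin centre of its underside
- cup: bystander: small clear plastic measuring cup, 54x54x54 mm; origin centre of its underside
There are look-alikes about, which are no part of the job. What is shaped like the cartridge_a but pink is not meant.

How it is judged:
By the outcome, as a careful person would: the job done as asked, in the order asked, and still so for the second after the job is handed in, with the robot touching nothing.
It also fails if it takes over 72 s, if anything falls off the work surface, if the arm or the gripper's body presses on something with over 40 N, if the wrist force passes 120 N, or if a joint passes its speed limit or range.

## Working session

There is one attempt and no reset: what is moved stays moved. The work goes in short steps, Python scripts to look and compute and a tool call to move; the robot and the scene stay as the last step left them, time stands still between calls to the robot, and variables do not carry over. Pictures are saved under pics/ and viewed, at most 10 in all, crops included, and the job is handed in when it is done.

Besides the shell and the picture viewer there is one more tool, called by a JSON object that holds its "api" and its "payload". jog_arm: Moves the arm, as the interface text tells. Shift numbers are shares of 150 mm and turn numbers shares of 360 degrees, none past 1 either way. Its arguments: {"type":"object","properties":{"moves":{"type":"array","items":{"type":"number"}},"grip":{"type":"number"},"squeeze":{"type":"number"}},"required":["moves"]}

```bash
ls; mkdir -p pics
python3 - <<'E'
from cell import bot
import cv2,numpy as np
print(bot.get_state())
for n in("side","top"):
    d=bot.get_image(n); cv2.imwrite(f"pics/{n}1.png",d["img"]); np.savez(f"{n}1.npz",**d)
    print(n,d["vfov"],d["cx"],d["cy"],d["position"],d["orientation"])
E
```

```text
pics
{'time_s': 0.0, 'joint_pos': array([-1.35971553,  0.60011667, -0.00255357,  1.60017524,  0.00181604,
        0.94287337, -0.07977754]), 'dq': array([ 0.00210259,  0.001517  ,  0.00082287,  0.00139809,  0.00104169,
       -0.0004638 ,  0.00030267]), 'joint_torque': array([ 7.21275101e-04, -7.76460171e+01,  1.56506650e+00, -2.58021194e+01,
        1.23396126e-02,  8.91073927e-03, -7.94242005e-08]), 'position': array([205.65682519, 694.74987551, 255.40668454]), 'eef_rot': array([ 1.43345356e-01,  9.89672417e-01, -7.84391208e-04, -3.73682962e-05]), 'ft_force': array([-0.1114842 ,  0.51139335,  0.47406441]), 'torque': array([0.05245867, 0.01705085, 0.02200858]), 'finger_force': 0.0, 'opening': 1.0031257034878622}
side 53.89991945692051 317.46205492461013 243.8879509712166 [ 332.76466552 -819.1579898   758.8673594 ] [ 0.88008208 -0.13338857  0.07948429 -0.44871513]
top 43.55234033901918 338.24757403230797 237.7561782361325 [ -53.92586627 -195.27448517 1498.07931727] [ 0.79491607 -0.56169756  0.13645587 -0.18434772]
```

View pics/side1.png

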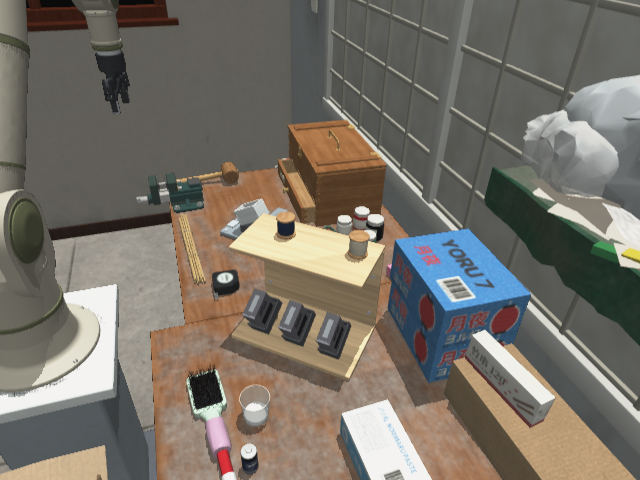

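View pics/top1.png

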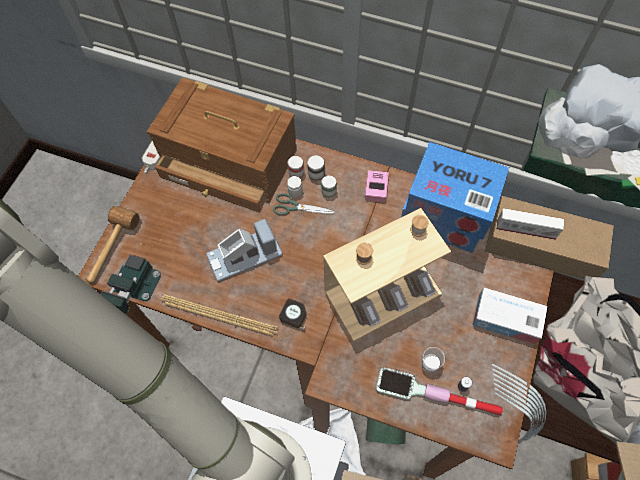

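The side view shows the rack with three cartridges at about (265,305), (297,322) and (333,335). In the top view the unit is at (243,250) and the board spans (325,255) to (450,260). Next I'll measure both.

```bash
cat > h.py <<'E'
import numpy as np,cv2
from scipy.spatial.transform import Rotation as R
def cloud(d):
    f=240/np.tan(np.radians(float(d["vfov"]))/2); z=d["z_map"]
    v,u=np.mgrid[:480,:640]
    p=np.stack([(u-d["cx"])/f*z,(v-d["cy"])/f*z,z],-1)
    w=p@R.from_quat(d["orientation"]).as_matrix().T+d["position"]
    w[z==0]=np.nan
    return w
E
python3 - <<'E'
from h import *
for n,roi in(("top",(320,460,200,350)),("side",(225,390,210,390))):
    d=np.load(n+"1.npz"); w=cloud(d)
    a,b,c,e=roi; p=w[c:e,a:b].reshape(-1,3); p=p[~np.isnan(p[:,0])]
    s=p[(p[:,2]>220)&(p[:,2]<234)]
    r=cv2.minAreaRect(s[:,:2].astype(np.float32)); print(n,len(s),s[:,2].mean(),s[:,2].std(),r,cv2.boxPoints(r).tolist())
    print("table z",np.histogram(w[:,:,2][~np.isnan(w[:,:,2])],bins=range(-12,13,3)))
    # plane noise
d=np.load("top1.npz");w=cloud(d);
p=w[205:290,195:290].reshape(-1,3);m=p[:,2]>5;q=p[m]
print(np.histogram(q[:,2],bins=range(0,125,5)))
r=cv2.minAreaRect(q[:,:2].astype(np.float32));print(r)
# height map crop upscaled pics
im=d["img"][200:290,190:300]; im=cv2.resize(im,None,fx=5,fy=5,interpolation=3)
hm=np.clip(w[200:290,190:300,2],0,110)/110*255; hm=cv2.applyColorMap(cv2.resize(np.nan_to_num(hm).astype(np.uint8),None,fx=2.2,fy=2.2),2)
d2=np.load("side1.npz"); im2=cv2.resize(d2["img"][190:245,215:290],None,fx=3,fy=3,interpolation=3)
o=np.zeros((450,800,3),np.uint8);o[:,:550]=im;h,ww=hm.shape[:2];o[:h,550:550+ww]=hm;h2,w2=im2.shape[:2];o[220:220+h2,555:555+w2]=im2
cv2.imwrite("pics/unit.png",o)
E
```

```text
top 5469 226.58786707785868 2.624416936838158 ((549.8333740234375, -118.056396484375), (137.47584533691406, 272.2544250488281), 48.02757263183594) [[402.6572570800781, -78.12257385253906], [605.0693969726562, -260.1989440917969], [697.009521484375, -157.99021911621094], [494.59735107421875, 24.086151123046875]]
table z (array([  715,  1965,  7240, 16953, 19811, 12194,  4804,  2908]), array([-12,  -9,  -6,  -3,   0,   3,   6,   9,  12]))
side 5685 227.76768227637956 1.7071006638018378 ((547.552490234375, -119.82527160644531), (138.4029541015625, 271.2898254394531), 48.209190368652344) [[400.30120849609375, -81.02519226074219], [602.5702514648438, -261.81622314453125], [694.8037719726562, -158.62535095214844], [492.53472900390625, 22.165679931640625]]
table z (array([  386,   420,   527,  3890, 32955, 12117,  1189,  1893]), array([-12,  -9,  -6,  -3,   0,   3,   6,   9,  12]))
(array([  0, 889, 561, 479, 150,  48,  39,  52,  45,  58,  68,  80,  86,
        80,  82,  92,  89, 112, 203, 159,  56,  36,  26,  10]), array([  0,   5,  10,  15,  20,  25,  30,  35,  40,  45,  50,  55,  60,
        65,  70,  75,  80,  85,  90,  95, 100, 105, 110, 115, 120]))
((539.6435546875, 283.384521484375), (262.20721435546875, 269.0643310546875), 20.802963256835938)
```

View pics/unit.png

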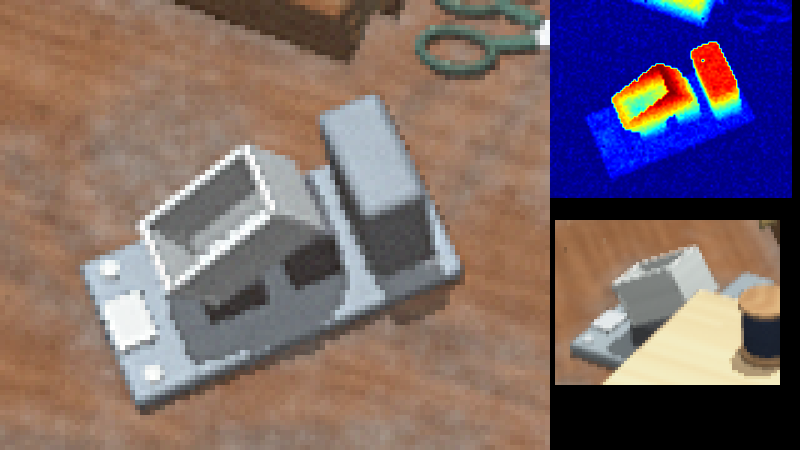

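```bash
cat >> h.py <<'E'
def proj(d,P):
    f=240/np.tan(np.radians(float(d["vfov"]))/2)
    c=(np.asarray(P)-d["position"])@R.from_quat(d["orientation"]).as_matrix()
    return np.stack([c[...,0]/c[...,2]*f+d["cx"],c[...,1]/c[...,2]*f+d["cy"]],-1)
def fr(x,y,deg): # 2D frame -> (R,t)
    return R.from_euler("z",deg,degrees=True).as_matrix(),np.array([x,y,0.])
L=R.from_euler("y",-30,degrees=True).as_matrix()
E
python3 - <<'E'
from h import *
from scipy.optimize import least_squares
d=np.load("top1.npz");s=np.load("side1.npz");w=cloud(d)
# unit: inner rim corners
cor=np.array([[148,222],[248,152],[270,212],[172,285]])/5+[190,200]-.4
loc=np.array([[-34.5,18.5],[34.5,18.5],[34.5,-18.5],[-34.5,-18.5]])
def rim(p,xx=34.5,yy=18.5):
    Rm,t=fr(*p); l=np.c_[np.sign(loc)*[xx,yy],[40]*4]@L.T+[0,0,60]; return l@Rm.T+t
r=least_squares(lambda p:(proj(d,rim(p))-cor).ravel(),[450,250,20]); print("unit",r.x,r.fun.round(2))
u=r.x
# base rectangle
m=(w[...,2]>5)&(w[...,2]<25); mm=np.zeros(m.shape,np.uint8); mm[208:285,203:285]=m[208:285,203:285]
n,lab,st,_=cv2.connectedComponentsWithStats(cv2.morphologyEx(mm,cv2.MORPH_OPEN,np.ones((3,3))));k=1+np.argmax(st[1:,4]);q=w[lab==k]
rr=cv2.minAreaRect(q[:,:2].astype(np.float32));print("base",rr, "h",np.median(q[:,2]))
# unit bay points in local bay frame
p=w[205:285,200:290].reshape(-1,3);Rm,t=fr(*u);b=((p-t)@Rm-[0,0,60])@L
i=(abs(b[:,0])<60)&(abs(b[:,1])<40)&(b[:,2]>-5)
f=i&(abs(b[:,2])<6)&(abs(b[:,0])<33)&(abs(b[:,1])<17);print("floor",f.sum(),np.median(b[f],0))
for nm,c in(("y+in",(b[:,1]>12)&(b[:,1]<24)),("y-",(b[:,1]<-15)&(b[:,1]>-26)),("back out",(b[:,0]>30)&(b[:,0]<42))):
    g=i&c&(b[:,2]>8)&(b[:,2]<34)&(abs(b[:,0])<42);print(nm,g.sum(),b[g].mean(0) if g.any() else 0)
# rack
for nm,dd,x in(("top",d,(549.8,-118.1,48.03)),("side",s,(547.55,-119.8,48.2))):
    Rm,t=fr(*x); t=t-33*Rm[:,0]; print(nm,"rack origin",t)
    ww=cloud(dd).reshape(-1,3); ww=ww[~np.isnan(ww[:,0])]
    for y in(-80,0,80):
        c=((ww-t)@Rm-[0,y,38])@L
        T=(abs(c[:,0])<24)&(abs(c[:,1])<11)&(abs(c[:,2]-84)<12)
        F=(abs(c[:,0]+30)<8)&(abs(c[:,1])<10)&(c[:,2]>40)&(c[:,2]<75)
        S=(abs(c[:,1])<22)&(abs(c[:,0])<40)&(c[:,2]>74)&(c[:,2]<92)
        print(y,"top",T.sum(),np.median(c[T,2]) if T.any() else 0,"front",F.sum(),np.median(c[F,0]) if F.any() else 0,"y,x span",np.percentile(c[S,1],[2,98]),np.percentile(c[S,0],[2,98]))
def zoom(im,a,c,w_,h_,k): return cv2.resize(im[c:c+h_,a:a+w_],None,fx=k,fy=k,interpolation=cv2.INTER_CUBIC)
A=d["img"].copy();B=s["img"].copy()
O=np.zeros((600,800,3),np.uint8)
def draw(dd,a,c,w_,h_,k,polys):
    im=zoom(dd["img"],a,c,w_,h_,k)
    for P,col in polys: cv2.polylines(im,[((proj(dd,P)-[a,c]+.5)*k).astype(int)],True,col,1)
    return im
def box(x,y,z0=84):
    Rm,t=fr(*x);t=t-33*Rm[:,0]
    return (np.array([[-30,-14,z0],[30,-14,z0],[30,14,z0],[-30,14,z0]])@L.T+[0,y,38])@Rm.T+t
xr=(548.7,-119,48.1)
pol=[(rim(u),(0,0,255))]
a=draw(d,195,205,90,80,4,pol);O[:320,:360]=a
a=draw(s,215,195,80,60,5,pol);O[:300,370:770]=a
pr=[(box(xr,y),(0,0,255)) for y in(-80,0,80)]
a=draw(d,340,255,100,75,4,pr);O[322:,:400]=a[:278]
a=draw(s,235,280,125,85,3,pr);O[322:577,410:785]=a
cv2.imwrite("pics/fit.png",O)
E
```

```text
unit [516.81815091 265.14886804 -46.83294067] [ 0.07  0.32 -0.2   0.23  0.26 -0.01 -0.13 -0.53]
base ((519.425048828125, 262.7618408203125), (98.78793334960938, 191.43414306640625), 46.58344268798828) h 15.052682233068936
floor 53 [-9.78857352 11.11541967  1.48407924]
y+in 132 [-3.51735916 18.86052609 21.74639621]
y- 146 [  3.87222513 -21.43914793  21.74740789]
back out 80 [37.12382322 -3.65417236 21.86081152]
top rack origin [ 527.73153364 -142.63533763    0.        ]
-80 top 157 84.81178209731974 front 0 0 y,x span [-12.86268077  15.20324106] [-29.87348741  28.43442632]
0 top 163 83.68978511234342 front 0 0 y,x span [-13.15646983  14.9406309 ] [-29.84927038  28.78766201]
80 top 169 84.06380256320112 front 0 0 y,x span [-12.68007467  14.69235107] [-29.47851129  28.80809482]
side rack origin [ 525.55442848 -144.40070799    0.        ]
-80 top 286 85.56673557000397 front 31 -31.213529069142155 y,x span [-14.44052805  13.18156896] [-31.19640622  27.13137373]
0 top 261 85.56667320581566 front 31 -30.98080129937576 y,x span [-14.53674132  12.97765061] [-30.75321274  27.21154582]
80 top 238 85.33365058841864 front 28 -30.658352379541437 y,x span [-14.62749346  12.99689329] [-30.69808841  27.22974016]
```

View pics/fit.png

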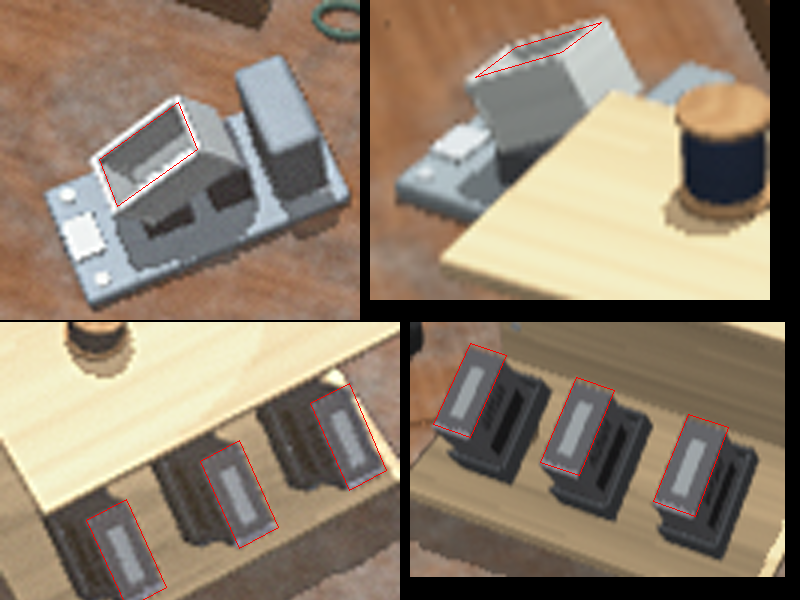

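The overlays fit well: all three cartridge tops and the bay rim line up in both views. Next I'll refine the unit's yaw and plan the approach.

```bash
cat >> h.py <<'E'
RACK=(525.8,-144.2,48.1); UNIT=[516.8,265.1,-46.0]
def tool(frame,x,y,z0,s,flip=False,dyaw=0):
    """TCP pose at height s on the axis of a leaning pocket at frame-local (x,y,z0)"""
    Rm,t=fr(*frame); C=Rm@L; p=Rm@(np.array([x,y,z0.__float__()]))+t+C[:,2]*s
    k=-1 if flip else 1
    return p,np.c_[k*C[:,0],-k*C[:,1],-C[:,2]]
def rk(y,s,dx=0): return tool(RACK,dx,y,38.,s)
def un(s,flip,dx=0,dy=0): return tool(UNIT,dx,dy,60.,s,flip)
def plan(wps,start=None,v=48,turn=8.3,show=True):
    if start is None:
        from cell import bot
        st=bot.get_state(); start=(st["position"],R.from_quat(st["eef_rot"]).as_matrix())
        print("t",round(st["time_s"],2),"pos",st["position"].round(1),"q",st["joint_pos"].round(2),"F",st["ft_force"].round(2))
    p,Q=np.array(start[0]),R.from_matrix(start[1]); rows=[]
    for wp,wQ in wps:
        wQ=R.from_matrix(wQ); p0,Q0=p,Q; rv=(Q0.inv()*wQ).as_rotvec()
        n=int(np.ceil(max(np.linalg.norm(wp-p0)/v,np.degrees(np.linalg.norm(rv))/turn,1)))
        for i in range(1,n+1):
            tp=p0+(wp-p0)*i/n; tQ=Q0*R.from_rotvec(rv*i/n)
            a=Q.inv().apply(tp-p)/150; b=(Q.inv()*tQ).as_rotvec()/(2*np.pi)
            a,b=a.round(3)+0,b.round(4)+0
            rows.append(np.r_[a,b]); p=p+Q.apply(a*150); Q=Q*R.from_rotvec(b*2*np.pi)
    if show:
        for i in range(0,len(rows),12):
            print("CALL",",".join(f"{x:g}" for r in rows[i:i+12] for x in r))
    return rows
def down(az,r,z,yaw_y): # tool down with y axis at world angle yaw_y deg
    a,b=np.radians(az),np.radians(yaw_y); y=np.array([np.cos(b),np.sin(b),0]); zt=np.array([0,0,-1.])
    return np.array([r*np.cos(a),r*np.sin(a),z]),np.c_[np.cross(y,zt),y,zt]
E
python3 - <<'E'
from h import *
from scipy.optimize import least_squares
d=np.load("top1.npz");w=cloud(d)[205:285,200:290].reshape(-1,3)
Rm,t=fr(516.8,265.1,-46.8);b=((w-t)@Rm-[0,0,60])@L
for lo,hi in((14,24),(-27,-15)):
    g=(b[:,1]>lo)&(b[:,1]<hi)&(b[:,2]>6)&(b[:,2]<35)&(abs(b[:,0])<33)
    k=np.polyfit(b[g,0],b[g,1],1); e=abs(b[g,1]-np.polyval(k,b[g,0]))<2; k=np.polyfit(b[g,0][e],b[g,1][e],1)
    print("wall slope deg",np.degrees(np.arctan(k[0])),k[1],e.sum())
# housing rect & base rect (robust: percentile widths vs yaw)
l=(w-t)@Rm
for nm,g in(("base",(abs(l[:,2]-15)<4)&(abs(l[:,0])<120)&(abs(l[:,1])<60)),("house",(l[:,2]>88)&(l[:,2]<100)&(l[:,0]>25)&(l[:,0]<110)&(abs(l[:,1])<60))):
    q=l[g][:,:2]; best=[]
    for a in np.arange(-6,6.1,.5):
        c,s=np.cos(np.radians(a)),np.sin(np.radians(a)); r=q@np.array([[c,-s],[s,c]])
        lo,hi=np.percentile(r,[1.5,98.5],axis=0); best.append((np.prod(hi-lo),a,*(hi-lo).round(1),*((hi+lo)/2).round(1)))
    print(nm,len(q),sorted(best)[:3])
Y=-41.9
plan([down(62,680,380,62),down(40,620,400,30),down(15,580,400,0),down(-10,580,400,-25),down(-28,590,370,Y),rk(-80,225),rk(-80,125)])
E
```

```text
wall slope deg 1.1491646048507103 19.534180732692743 91
wall slope deg 1.1242798955122233 -21.600336357646313 108
base 817 [(np.float64(16389.336311524836), np.float64(-3.0), np.float64(186.1), np.float64(88.1), np.float64(3.7), np.float64(-5.0)), (np.float64(16396.7263076159), np.float64(-1.0), np.float64(185.9), np.float64(88.2), np.float64(3.6), np.float64(-2.9)), (np.float64(16404.330790647546), np.float64(-2.5), np.float64(186.0), np.float64(88.2), np.float64(3.7), np.float64(-4.4))]
house 312 [(np.float64(4126.455068224358), np.float64(-6.0), np.float64(60.8), np.float64(67.8), np.float64(58.5), np.float64(8.1)), (np.float64(4132.853975706934), np.float64(-5.5), np.float64(60.8), np.float64(67.9), np.float64(58.4), np.float64(7.5)), (np.float64(4136.201325142882), np.float64(-4.5), np.float64(60.8), np.float64(68.1), np.float64(58.2), np.float64(6.2))]
t 0.1 pos [205.7 694.8 255.5] q [-1.36  0.6  -0.    1.6   0.    0.94 -0.08] F [-0.1   0.45 -0.04]
CALL -0.181,-0.078,-0.166,0,0,0.0064,-0.184,-0.071,-0.166,-0.0001,0,0.0064,-0.186,-0.063,-0.166,0,0,0.0064,-0.189,-0.055,-0.166,-0.0001,0,0.0064,-0.191,-0.048,-0.166,0,0,0.0064,-0.258,-0.117,-0.022,0,0,0.0148,-0.268,-0.092,-0.022,0,0,0.0148,-0.275,-0.067,-0.022,0,0,0.0148,-0.281,-0.041,-0.022,0,0,0.0148,-0.283,-0.015,-0.022,0,0,0.0149,-0.283,0.011,-0.022,0,0,0.0148,-0.286,-0.056,0,0,0,0.0139
CALL -0.291,-0.03,0,0,0,0.0139,-0.291,-0.006,0,0,0,0.0138,-0.291,0.02,0,0,0,0.0139,-0.289,0.046,0,0,0,0.0139,-0.283,0.07,0,0,0,0.0139,-0.279,0.012,0,0,0,0.0116,-0.277,0.033,0,0,0,0.0115,-0.274,0.052,0,0,0,0.0116,-0.269,0.072,0,0,0,0.0116,-0.263,0.092,0,0,0,0.0116,-0.257,0.11,0,0,0,0.0115,-0.302,0.048,0.05,0,0,0.0117
CALL -0.297,0.07,0.05,0,0,0.0118,-0.291,0.093,0.051,0,0,0.0117,-0.283,0.113,0.05,0,0,0.0118,-0.017,-0.009,0.228,0,0.0208,0,-0.048,-0.008,0.225,0,0.0209,0,-0.076,-0.009,0.216,0,0.0208,0,-0.103,-0.008,0.204,0.0001,0.0208,0,0,0,0.222,0,0,0,0,0,0.223,0,0,0,0,0,0.222,0,0,0
```

{"api": "jog_arm", "payload": {"moves": [-0.181,-0.078,-0.166,0,0,0.0064,-0.184,-0.071,-0.166,-0.0001,0,0.0064,-0.186,-0.063,-0.166,0,0,0.0064,-0.189,-0.055,-0.166,-0.0001,0,0.0064,-0.191,-0.048,-0.166,0,0,0.0064,-0.258,-0.117,-0.022,0,0,0.0148,-0.268,-0.092,-0.022,0,0,0.0148,-0.275,-0.067,-0.022,0,0,0.0148,-0.281,-0.041,-0.022,0,0,0.0148,-0.283,-0.015,-0.022,0,0,0.0149,-0.283,0.011,-0.022,0,0,0.0148,-0.286,-0.056,0,0,0,0.0139], "grip": 0.3, "squeeze": 30}}

```text
time_s: 1.3
position: [490.7, 356.2, 400.3]
eef_rot: [0.539, 0.842, 0.001, 0.0]
ft_force: [0.5, -0.6, -1.0]
opening: 0.647
finger_force: 0.0
```

{"api": "jog_arm", "payload": {"moves": [-0.291,-0.03,0,0,0,0.0139,-0.291,-0.006,0,0,0,0.0138,-0.291,0.02,0,0,0,0.0139,-0.289,0.046,0,0,0,0.0139,-0.283,0.07,0,0,0,0.0139,-0.279,0.012,0,0,0,0.0116,-0.277,0.033,0,0,0,0.0115,-0.274,0.052,0,0,0,0.0116,-0.269,0.072,0,0,0,0.0116,-0.263,0.092,0,0,0,0.0116,-0.257,0.11,0,0,0,0.0115,-0.302,0.048,0.05,0,0,0.0117]}}

```text
time_s: 2.5
position: [559.7, -145.9, 392.5]
eef_rot: [0.863, 0.505, 0.001, 0.0]
ft_force: [0.4, 0.3, 0.1]
opening: 0.646
finger_force: 0.0
```

Run:
```python
from h import *
plan([down(-28,590,370,-41.9),rk(-80,225),rk(-80,125)])
```

```text
t 2.5 pos [ 559.7 -145.9  392.5] q [-0.31  0.33  0.64  1.8  -0.22  1.08 -0.1 ] F [0.4  0.34 0.14]
CALL -0.296,0.067,0.05,0.0001,-0.0001,0.0117,-0.291,0.089,0.05,0,-0.0001,0.0117,-0.283,0.11,0.05,0.0001,-0.0001,0.0116,-0.017,-0.008,0.228,0,0.0208,0,-0.047,-0.009,0.225,0,0.0209,0,-0.076,-0.008,0.216,0,0.0208,0,-0.104,-0.009,0.204,0,0.0209,0,0,0,0.222,0,0,0,0,0,0.223,0,0,0,0,0,0.222,0,0,0
```

{"api": "jog_arm", "payload": {"moves": [-0.296,0.067,0.05,0.0001,-0.0001,0.0117,-0.291,0.089,0.05,0,-0.0001,0.0117,-0.283,0.11,0.05,0.0001,-0.0001,0.0116,-0.017,-0.008,0.228,0,0.0208,0,-0.047,-0.009,0.225,0,0.0209,0,-0.076,-0.008,0.216,0,0.0208,0,-0.104,-0.009,0.204,0,0.0209,0]}}

```text
time_s: 3.2
position: [509.1, -280.4, 232.2]
eef_rot: [0.881, 0.394, 0.239, -0.106]
ft_force: [0.9, 0.4, -1.1]
opening: 0.653
finger_force: 0.0
```

Run:
```python
from h import *
plan([rk(-80,125),rk(-80,74)],v=30)
```

```text
t 3.2 pos [ 509.1 -280.4  232.2] q [ 0.44  0.51  0.33  2.04 -0.97  0.88  0.74] F [ 0.85  0.43 -1.13]
CALL 0,0.002,0.166,0,-0.0002,0.0001,0,0.003,0.166,0.0001,-0.0002,0,0,0.002,0.165,0,-0.0001,0.0001,0,0.002,0.166,0,-0.0002,0,0,0,0.17,0,0,0,0,0,0.17,0,0,0
```

{"api": "jog_arm", "payload": {"moves": [0,0.002,0.166,0,-0.0002,0.0001,0,0.003,0.166,0.0001,-0.0002,0,0,0.002,0.165,0,-0.0001,0.0001,0,0.002,0.166,0,-0.0002,0,0,0,0,0,0,0]}}

```text
time_s: 3.7
position: [542.6, -242.2, 144.3]
eef_rot: [0.882, 0.394, 0.233, -0.108]
ft_force: [0.2, 0.1, 0.5]
opening: 0.652
finger_force: 0.0
```

Run:
```python
from h import *
plan([rk(-80,74)],v=20)
from cell import bot
d=bot.get_image("side");s=bot.get_image("top")
O=np.zeros((560,800,3),np.uint8)
O[:,:400]=cv2.resize(d["img"][225:365,260:360],None,fx=4,fy=4,interpolation=2)
O[:,400:]=cv2.resize(s["img"][190:330,360:460],None,fx=4,fy=4,interpolation=2)
cv2.imwrite("pics/pre.png",O)
```

```text
t 3.7 pos [ 542.6 -242.2  144.3] q [ 0.56  0.63  0.02  2.08 -1.03  0.62  0.76] F [0.21 0.09 0.48]
CALL 0.001,0.005,0.109,-0.0004,0.0002,-0.0001,0.001,0.006,0.108,-0.0004,0.0002,0,0.001,0.005,0.109,-0.0004,0.0002,-0.0001
```

View pics/pre.png

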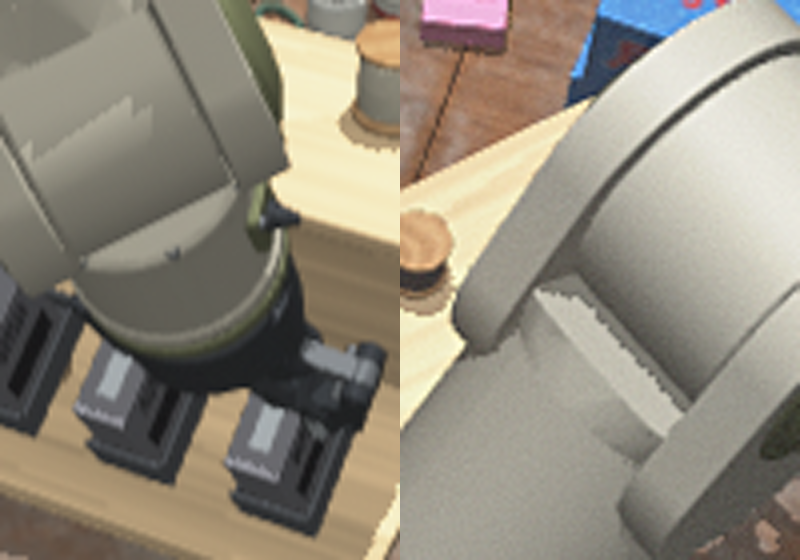

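The picture shows the gripper over cartridge a, with a finger at about crop (345,365). I'll check that against the projection before going down.

Run:
```python
from h import *
from cell import bot
d=np.load("side1.npz"); s=bot.get_state(); Q=R.from_quat(s["eef_rot"]).as_matrix()
for k,o in (("tcp",(0,0,6)),("f+",(0,28,15)),("f-",(0,-28,15))): print(k,(proj(d,s["position"]+Q@np.array(o,float))-[260,225])*4)
Rm,t=fr(*RACK);C=Rm@L
print("cart frame TCP",C.T@(s["position"]-t-Rm@np.array([0,-80,38.])),s["joint_pos"].round(3))
```

```text
tcp [256.942579   388.24021749]
f+ [316.79494551 413.1263488 ]
f- [204.86209243 375.35418539]
cart frame TCP [ -0.88240808   0.64277314 125.69260143] [ 0.56   0.624  0.026  2.079 -1.032  0.628  0.761]
```

{"api": "jog_arm", "payload": {"moves": [0.002,0.003,0.113,-0.0003,0.0002,0,0.002,0.003,0.113,-0.0003,0.0002,0,0.002,0.003,0.113,-0.0003,0.0002,0,0,0,0,0,0,0]}}

```text
time_s: 4.2
position: [561.0, -225.6, 102.4]
eef_rot: [0.882, 0.393, 0.236, -0.104]
ft_force: [0.2, -0.8, 0.4]
opening: 0.65
finger_force: 0.0
```

```bash
cat >> h.py <<'E'
def rel(y=None,frame=RACK,z0=38.,n=1):
    from cell import bot
    s=bot.get_state(); Rm,t=fr(*frame); C=Rm@L; Q=R.from_quat(s["eef_rot"]).as_matrix()
    print("t %.2f"%s["time_s"],"TCP in pocket",(C.T@(s["position"]-t-Rm@np.array([0,y or 0,z0]))).round(2),"rot err deg",
      [np.degrees(R.from_matrix(np.c_[k*C[:,0],-k*C[:,1],-C[:,2]].T@Q).as_rotvec()).round(2) for k in(1,-1)][0],
      "q",s["joint_pos"].round(3),"F",s["ft_force"].round(2),"T",s["torque"].round(2),"op",round(s["opening"],3),"ff",round(s["finger_force"],1))
E
python3 -c "
from h import *
rel(-80)"
```

```text
t 4.20 TCP in pocket [ 0.1  -0.55 74.26] rot err deg [-0.12 -0.07  0.05] q [ 0.661  0.702 -0.188  2.084 -1.033  0.457  0.752] F [ 0.2  -0.82  0.42] T [-0.35  0.4   0.05] op 0.65 ff 0.0
```

{"api": "jog_arm", "payload": {"moves": [0,0,0,0,0,0,0,0,0,0,0,0,0,0,0,0,0,0,0,0,0,0,0,0,0,0,0,0,0,0], "grip": -1, "squeeze": 40}}

```text
time_s: 4.7
position: [561.1, -226.3, 103.7]
eef_rot: [0.883, 0.393, 0.237, -0.103]
ft_force: [-4.6, -2.7, 7.5]
opening: 0.32
finger_force: 43.0
```

{"api": "jog_arm", "payload": {"moves": [0,0,-0.05,0,0,0,0,0,-0.05,0,0,0,0,0,0,0,0,0,0,0,0,0,0,0]}}

```text
time_s: 5.1
position: [556.2, -231.3, 116.0]
eef_rot: [0.882, 0.393, 0.236, -0.104]
ft_force: [-0.1, 0.3, -3.9]
opening: 0.316
finger_force: 41.6
```

```bash
python3 -c "
from h import *
rel(-80)"
```

```text
t 5.10 TCP in pocket [ 0.39 -0.76 89.79] rot err deg [-0.2  -0.08  0.01] q [ 0.659  0.678 -0.166  2.082 -1.008  0.486  0.73 ] F [-0.1   0.33 -3.91] T [-0.69  0.68  0.04] op 0.316 ff 41.6
```

{"api": "jog_arm", "payload": {"moves": [0,0,0,0,0,0]}}

```text
time_s: 5.2
position: [556.2, -231.0, 115.6]
eef_rot: [0.882, 0.393, 0.236, -0.104]
ft_force: [0.6, 0.1, -3.9]
opening: 0.324
finger_force: 41.6
```

{"api": "jog_arm", "payload": {"moves": [0,0,0,0,0,0]}}

```text
time_s: 5.3
position: [556.1, -230.9, 115.5]
eef_rot: [0.882, 0.393, 0.236, -0.104]
ft_force: [0.1, 0.6, -4.2]
opening: 0.319
finger_force: 41.6
```

{"api": "jog_arm", "payload": {"moves": [0,0,0,0,0,0]}}

```text
time_s: 5.4
position: [556.2, -230.9, 115.5]
eef_rot: [0.882, 0.393, 0.236, -0.104]
ft_force: [-0.4, 0.1, -3.9]
opening: 0.32
finger_force: 41.6
```

Cartridge a pulls down with about 4 N, which is 0.4 kg, so it's the full one. Before choosing the orientation at the bay, I'll fit a kinematic model to check joint ranges there.

```bash
sed -i 's/UNIT=\[516.8,265.1,-46.0\]/UNIT=[516.8,265.1,-46.3]/' h.py
cat > kin.py <<'E'
from h import *
import itertools
from scipy.optimize import least_squares
S=[([-1.35971553,.60011667,-.00255357,1.60017524,.00181604,.94287337,-.07977754],[205.66,694.75,255.41],[.143345,.989672,-.000784,-.00003]),
([-.31,.33,.64,1.8,-.22,1.08,-.1],[559.7,-145.9,392.5],[.863,.505,.001,0]),
([.44,.51,.33,2.04,-.97,.88,.74],[509.1,-280.4,232.2],[.881,.394,.239,-.106]),
([.560,.624,.026,2.079,-1.032,.628,.761],[542.6,-242.2,144.3],[.882,.394,.233,-.108]),
([.661,.702,-.188,2.084,-1.033,.457,.752],[561,-225.6,102.4],[.882,.393,.236,-.104]),
([.659,.678,-.166,2.082,-1.008,.486,.730],[556.2,-231,115.6],[.882,.393,.236,-.104])]
def fk(q,sg,c0,c7,le):
    A=R.from_euler("z",c0);p=np.zeros(3);d=[le[0],0,le[1],0,le[2],0,le[3]];o=[0,0,0,le[4],le[5],0,le[6]]
    for i in range(7):
        p=p+A.apply([o[i],0,d[i]]); A=A*R.from_euler("zyzyzyz"[i],sg[i]*q[i])
    # d applied before the joint i rotation (links along z), tool along z at end
    p=p+A.apply([0,0,le[7]])
    return p,A*R.from_euler("z",c7)
def res(x,sg,pos=True):
    out=[]
    for q,p,Q in S:
        a,A=fk(q,sg,x[0],x[1],x[2:]); out+=list((R.from_quat(Q).inv()*A).as_rotvec()*300)
        if pos: out+=list(a-np.array(p))
    return np.array(out)
def fitmodel():
    best=[]
    for sg in itertools.product((1,-1),repeat=4):
        s=(sg[0],1,sg[1],1,sg[2],1,sg[3])
        for c0 in(0,np.pi):
          for c7 in(0,np.pi/2,np.pi,-np.pi/2):
            r=least_squares(res,[c0,c7]+[0]*8,args=(s,False),max_nfev=20); best.append((r.cost,s,r.x[:2]))
    best.sort(key=lambda b:b[0]); b=best[0]
    r=least_squares(res,list(b[2])+[300,400,400,0,0,0,0,200],args=(b[1],))
    return b[1],r
if __name__=="__main__":
    sg,r=fitmodel(); print(sg,r.cost,r.x.round(3)); print(r.fun.reshape(-1,6).round(1))
    lo=np.array([-2.57,-.35,-1.29,.11,-1.05,.11,-2.63]);hi=np.array([2.57,1.97,1.29,2.56,4.19,1.86,2.63])
    rng=np.random.default_rng(0)
    for flip in(0,1):
      for s in(77,130):
        P,M=un(s,flip); sols=[]
        for _ in range(25):
            f=lambda q:(lambda a:np.r_[(a[0]-P)/10,(R.from_matrix(M).inv()*a[1]).as_rotvec()*30])(fk(q,sg,r.x[0],r.x[1],r.x[2:]))
            k=least_squares(f,lo+.02+rng.random(7)*(hi-lo-.04),bounds=(lo+.01,hi-.01),max_nfev=150)
            if k.cost<.02: sols.append((np.min(np.minimum(k.x-lo,hi-k.x)),k.x.round(2).tolist()))
        sols.sort(reverse=True); print("flip",flip,"s",s,len(sols),sols[:4])
E
python3 kin.py
```

```text
(-1, 1, -1, 1, -1, 1, -1) 350.19125170435746 [   -6.352    -4.774   303.412   625.958   449.377  1493.784     5.487
    11.223   -11.254 -1207.999]
[[  0.    0.    2.   -6.5   2.8   2. ]
 [ -0.8  -0.7   0.8   0.    4.2  -4.1]
 [-13.5  -0.2  -0.7  -0.1  -4.8  -4.1]
 [-11.4  -0.4  -0.6  -1.3  -0.9   0.4]
 [-10.2  -0.2  -0.7   0.8   2.5   3.2]
 [-10.7  -0.4  -0.8   1.5   1.6   2.6]]
flip 0 s 77 18 [(np.float64(0.477699252996302), [-0.36, 0.78, -0.72, 2.08, 1.27, 1.08, 1.95]), (np.float64(0.4760590055802316), [-0.48, 0.72, -0.53, 2.08, 1.21, 0.95, 2.0]), (np.float64(0.47488856619082176), [-0.63, 0.68, -0.31, 2.09, 1.12, 0.82, 2.07]), (np.float64(0.47268508202318316), [-0.78, 0.66, -0.09, 2.09, 1.02, 0.7, 2.16])]
flip 0 s 130 18 [(np.float64(0.4957833158103466), [-0.49, 0.65, -0.58, 2.06, 1.1, 1.01, 2.06]), (np.float64(0.494824276218504), [-0.54, 0.63, -0.51, 2.07, 1.08, 0.96, 2.09]), (np.float64(0.4944508349377701), [-0.56, 0.62, -0.47, 2.07, 1.06, 0.95, 2.1]), (np.float64(0.4560871055123741), [-0.33, 0.73, -0.83, 2.06, 1.19, 1.17, 1.98])]
flip 1 s 77 18 [(np.float64(0.4779867233438515), [-0.33, 0.8, -0.77, 2.08, 1.29, 1.11, -1.21]), (np.float64(0.47723525027352265), [-0.4, 0.75, -0.64, 2.08, 1.25, 1.02, -1.18]), (np.float64(0.47522869211871477), [-0.6, 0.68, -0.36, 2.08, 1.14, 0.84, -1.09]), (np.float64(0.47391797500215205), [-0.71, 0.66, -0.2, 2.09, 1.07, 0.75, -1.03])]
flip 1 s 130 21 [(np.float64(0.49704869835994403), [-0.38, 0.7, -0.76, 2.06, 1.17, 1.12, -1.13]), (np.float64(0.49676935353069807), [-0.4, 0.69, -0.72, 2.06, 1.15, 1.09, -1.12]), (np.float64(0.49614355024221), [-0.45, 0.66, -0.63, 2.06, 1.12, 1.04, -1.09]), (np.float64(0.49592578175531), [-0.47, 0.65, -0.6, 2.06, 1.11, 1.02, -1.08])]
```

Cartridge a is full. A half turn isn't needed, since the same-way seating is reachable with q7 ≈ 2. I'll retract and check clearances for the transfer.

Run:
```python
from h import *
for n in("top","side"):
    w=cloud(np.load(n+"1.npz")).reshape(-1,3); w=w[~np.isnan(w[:,0])]
    for a in((300,750,60,300),(300,750,300,500),(400,950,300,650)):
        g=(w[:,0]>a[0])&(w[:,0]<a[1])&(w[:,1]>a[2])&(w[:,1]<a[3])&(w[:,2]<600); print(n,a,np.percentile(w[g,2],99.8).round())
p,Q=rk(-80,225); up=p+np.array([-25,-28,180])
plan([rk(-80,145),(p,Q),(up,Q)],v=36)
```

```text
top (300, 750, 60, 300) 185.0
top (300, 750, 300, 500) 186.0
top (400, 950, 300, 650) 385.0
side (300, 750, 60, 300) 185.0
side (300, 750, 300, 500) 185.0
side (400, 950, 300, 650) 524.0
t 5.4 pos [ 556.2 -230.9  115.5] q [ 0.66  0.68 -0.17  2.08 -1.01  0.49  0.73] F [-0.36  0.05 -3.88]
CALL -0.002,-0.001,-0.186,0.0002,0.0001,0,-0.001,-0.002,-0.186,0.0002,0.0001,-0.0001,0,0,-0.178,0,0,0,0,0,-0.177,0,0,0,0,0,-0.178,0,0,0,0.064,0,-0.194,0,0,0,0.064,0,-0.194,0,0,0,0.064,0,-0.194,0,0,0,0.064,0.001,-0.194,0,0,0,0.064,0,-0.194,0,0,0,0.064,0,-0.194,0,0,0
```

{"api": "jog_arm", "payload": {"moves": [-0.002,-0.001,-0.186,0.0002,0.0001,0,-0.001,-0.002,-0.186,0.0002,0.0001,-0.0001,0,0,-0.178,0,0,0,0,0,-0.177,0,0,0,0,0,-0.178,0,0,0,0.064,0,-0.194,0,0,0,0.064,0,-0.194,0,0,0,0.064,0,-0.194,0,0,0,0.064,0.001,-0.194,0,0,0,0.064,0,-0.194,0,0,0,0.064,0,-0.194,0,0,0], "squeeze": 50}}

```text
time_s: 6.5
position: [484.5, -309.0, 414.0]
eef_rot: [0.882, 0.394, 0.236, -0.106]
ft_force: [1.0, -0.3, -4.6]
opening: 0.32
finger_force: 50.9
```

Run:
```python
from h import *
plan([down(-29,570,430,-42+25),down(-15,580,430,40),down(0,580,430,95),down(12,570,430,150),down(25,560,430,195),down(36,560,420,223.7)],v=45,turn=8.3)
```

```text
t 6.5 pos [ 484.5 -309.   414. ] q [ 0.66  0.29  0.09  1.82 -0.62  1.13  0.32] F [ 1.05 -0.34 -4.57]
CALL 0.049,-0.015,0.004,0.0036,-0.0164,-0.0135,0.051,-0.011,-0.001,0.0036,-0.0164,-0.0135,0.051,-0.007,-0.006,0.0036,-0.0164,-0.0135,0.051,-0.002,-0.011,0.0036,-0.0164,-0.0135,0.049,0.001,-0.016,0.0036,-0.0164,-0.0135,0.132,0.021,0,0,0,-0.0226,0.128,0.04,0,0,0,-0.0226,0.121,0.057,0,0,0,-0.0226,0.112,0.074,0,0,0,-0.0227,0.1,0.089,0,0,0,-0.0226,0.086,0.102,0,0,0,-0.0226,0.071,0.114,0,0,0,-0.0226
CALL 0.097,0.106,0,0,0,-0.0218,0.082,0.119,0,0,0,-0.0219,0.065,0.129,0,0,0,-0.0218,0.047,0.136,0,0,0,-0.0218,0.028,0.142,0,0,0,-0.0218,0.008,0.144,0,0,0,-0.0219,-0.011,0.143,0,0,0,-0.0218,0.011,0.114,0,0,0,-0.0218,-0.004,0.115,0,0,0,-0.0218,-0.02,0.113,0,0,0,-0.0219,-0.035,0.11,0,0,0,-0.0218,-0.05,0.103,0,0,0,-0.0218
CALL -0.064,0.096,0,0,0,-0.0218,-0.076,0.086,0,0,0,-0.0219,-0.086,0.114,0,0,0,-0.0208,-0.1,0.101,0,0,0,-0.0209,-0.112,0.088,0,0,0,-0.0208,-0.123,0.072,0,0,0,-0.0208,-0.132,0.056,0,0,0,-0.0208,-0.137,0.038,0,0,0,-0.0209,-0.172,0.048,0.017,0,0,-0.0199,-0.177,0.026,0.016,0,0,-0.0199,-0.179,0.003,0.017,0,0,-0.02,-0.178,-0.019,0.017,0,0,-0.0199
```

{"api": "jog_arm", "payload": {"moves": [0.049,-0.015,0.004,0.0036,-0.0164,-0.0135,0.051,-0.011,-0.001,0.0036,-0.0164,-0.0135,0.051,-0.007,-0.006,0.0036,-0.0164,-0.0135,0.051,-0.002,-0.011,0.0036,-0.0164,-0.0135,0.049,0.001,-0.016,0.0036,-0.0164,-0.0135,0.132,0.021,0,0,0,-0.0226,0.128,0.04,0,0,0,-0.0226,0.121,0.057,0,0,0,-0.0226,0.112,0.074,0,0,0,-0.0227,0.1,0.089,0,0,0,-0.0226,0.086,0.102,0,0,0,-0.0226,0.071,0.114,0,0,0,-0.0226]}}

```text
time_s: 7.7
position: [560.8, -149.3, 428.6]
eef_rot: [0.42, 0.907, 0.0, -0.0]
ft_force: [-0.1, -0.5, -4.4]
opening: 0.317
finger_force: 51.6
```

Run:
```python
from h import *
plan([down(0,580,430,95),down(12,570,430,150),down(25,560,430,195),down(36,560,420,223.7)],v=45,turn=8.3)
```

```text
t 7.7 pos [ 560.8 -149.3  428.6] q [ 0.28  0.28 -0.16  1.71  0.05  1.17  0.81] F [-0.1  -0.46 -4.39]
CALL 0.097,0.106,-0.001,0,0,-0.0217,0.081,0.118,-0.002,0,0,-0.0217,0.064,0.128,-0.001,0,0,-0.0217,0.047,0.136,-0.001,0,-0.0001,-0.0217,0.028,0.14,-0.001,0,0,-0.0217,0.008,0.144,-0.002,0,0,-0.0217,-0.011,0.142,-0.001,0,0,-0.0217,0.011,0.114,0,0,0,-0.0218,-0.004,0.115,0,0,0,-0.0219,-0.02,0.113,0,0,0,-0.0218,-0.035,0.11,0,0,0,-0.0218,-0.05,0.103,0,0,0,-0.0218
CALL -0.064,0.096,0,0,0,-0.0219,-0.076,0.086,0,0,0,-0.0218,-0.086,0.114,0,0,0,-0.0208,-0.1,0.101,0,0,0,-0.0209,-0.112,0.088,0,0,0,-0.0208,-0.123,0.072,0,0,0,-0.0208,-0.132,0.056,0,0,0,-0.0209,-0.137,0.038,0,0,0,-0.0208,-0.172,0.048,0.017,0,0,-0.0199,-0.177,0.026,0.016,0,0,-0.02,-0.179,0.003,0.017,0,0,-0.0199,-0.178,-0.019,0.017,0,0,-0.0199
```

{"api": "jog_arm", "payload": {"moves": [0.097,0.106,-0.001,0,0,-0.0217,0.081,0.118,-0.002,0,0,-0.0217,0.064,0.128,-0.001,0,0,-0.0217,0.047,0.136,-0.001,0,-0.0001,-0.0217,0.028,0.14,-0.001,0,0,-0.0217,0.008,0.144,-0.002,0,0,-0.0217,-0.011,0.142,-0.001,0,0,-0.0217]}}

```text
time_s: 8.4
position: [580.5, -0.3, 430.0]
eef_rot: [-0.043, 0.999, -0.0, -0.0]
ft_force: [0.0, -0.1, -3.8]
opening: 0.318
finger_force: 51.6
```

Run:
```python
from h import *
Rm,_=fr(*UNIT); T=R.from_matrix(un(0,False)[1])
def tl(az,r,z,yaw,f): # tilt lean by f*30deg, lean direction as in unit frame rotated to yaw
    p,_=down(az,r,z,0); Lf=R.from_euler("y",-30*f,degrees=True).as_matrix(); Q=fr(0,0,yaw+90)[0]@Lf@np.diag([1,-1,-1]); return p,Q
print(np.degrees((R.from_matrix(tl(0,1,1,223.7,1)[1]).inv()*T).magnitude()))
rows=plan([tl(12,570,420,140,.4),tl(25,560,420,185,.8),tl(38,560,400,223.7,1)],v=45,turn=8.3)
print(len(rows))
```

```text
4.1515072527133827e-14
t 8.4 pos [ 5.805e+02 -3.000e-01  4.300e+02] q [ 0.2   0.29 -0.4   1.69  0.12  1.18  1.43] F [ 0.04 -0.06 -3.78]
CALL 0.014,0.134,0.011,0.0022,0.0053,-0.0208,-0.004,0.134,0.009,0.0022,0.0052,-0.0207,-0.022,0.133,0.007,0.0021,0.0053,-0.0208,-0.039,0.129,0.005,0.0022,0.0052,-0.0208,-0.055,0.123,0.001,0.0022,0.0053,-0.0207,-0.071,0.115,-0.003,0.0021,0.0052,-0.0208,-0.063,0.127,-0.013,0.0065,0.0053,-0.0199,-0.079,0.117,-0.021,0.0064,0.0052,-0.0198,-0.091,0.106,-0.028,0.0065,0.0053,-0.0199,-0.103,0.093,-0.036,0.0064,0.0053,-0.0198,-0.112,0.077,-0.042,0.0065,0.0053,-0.0199,-0.119,0.061,-0.049,0.0064,0.0052,-0.0198
CALL -0.149,0.075,-0.037,0.0098,0.0032,-0.0192,-0.156,0.055,-0.044,0.0097,0.0032,-0.0191,-0.161,0.033,-0.05,0.0098,0.0032,-0.0192,-0.161,0.01,-0.055,0.0097,0.0033,-0.0192,-0.161,-0.013,-0.058,0.0098,0.0032,-0.0191
17
```

{"api": "jog_arm", "payload": {"moves": [0.014,0.134,0.011,0.0022,0.0053,-0.0208,-0.004,0.134,0.009,0.0022,0.0052,-0.0207,-0.022,0.133,0.007,0.0021,0.0053,-0.0208,-0.039,0.129,0.005,0.0022,0.0052,-0.0208,-0.055,0.123,0.001,0.0022,0.0053,-0.0207,-0.071,0.115,-0.003,0.0021,0.0052,-0.0208]}}

```text
time_s: 9.0
position: [558.3, 118.2, 420.0]
eef_rot: [-0.42, 0.901, -0.044, -0.095]
ft_force: [0.6, -0.7, -4.2]
opening: 0.32
finger_force: 51.6
```

Run:
```python
from h import *
def tl(az,r,z,yaw,f):
    p,_=down(az,r,z,0); Lf=R.from_euler("y",-30*f,degrees=True).as_matrix(); return p,fr(0,0,yaw+90)[0]@Lf@np.diag([1,-1,-1])
rows=plan([tl(25,560,420,185,.8),tl(38,560,400,223.7,1)],v=45,turn=8.3)
```

```text
t 9.0 pos [558.3 118.2 420. ] q [ 0.03  0.39 -0.57  1.62  0.28  1.4   1.84] F [ 0.62 -0.69 -4.22]
CALL -0.063,0.128,-0.013,0.0065,0.0052,-0.0199,-0.078,0.118,-0.021,0.0064,0.0053,-0.0198,-0.091,0.107,-0.028,0.0065,0.0052,-0.0199,-0.103,0.093,-0.036,0.0065,0.0053,-0.0199,-0.112,0.079,-0.042,0.0065,0.0052,-0.0198,-0.119,0.062,-0.05,0.0064,0.0053,-0.0199,-0.149,0.075,-0.037,0.0098,0.0032,-0.0192,-0.156,0.055,-0.044,0.0097,0.0032,-0.0191,-0.161,0.032,-0.05,0.0098,0.0032,-0.0192,-0.162,0.01,-0.055,0.0098,0.0032,-0.0191,-0.16,-0.013,-0.058,0.0098,0.0032,-0.0192
```

{"api": "jog_arm", "payload": {"moves": [-0.063,0.128,-0.013,0.0065,0.0052,-0.0199,-0.078,0.118,-0.021,0.0064,0.0053,-0.0198,-0.091,0.107,-0.028,0.0065,0.0052,-0.0199,-0.103,0.093,-0.036,0.0065,0.0053,-0.0199,-0.112,0.079,-0.042,0.0065,0.0052,-0.0198,-0.119,0.062,-0.05,0.0064,0.0053,-0.0199]}}

```text
time_s: 9.6
position: [507.9, 237.2, 420.1]
eef_rot: [0.721, -0.661, 0.154, 0.14]
ft_force: [-0.3, -0.1, -4.5]
opening: 0.321
finger_force: 51.6
```

Run:
```python
from h import *
plan([un(240,False)],v=45,turn=8.3)
```

```text
t 9.6 pos [507.9 237.2 420.1] q [-0.21  0.42 -0.73  1.66  0.55  1.52  2.15] F [-0.33 -0.06 -4.51]
CALL -0.23,0.085,0.12,0.0097,0.0032,-0.0192,-0.241,0.064,0.11,0.0098,0.0032,-0.0191,-0.249,0.041,0.103,0.0098,0.0031,-0.0192,-0.255,0.016,0.095,0.0097,0.0032,-0.0191,-0.257,-0.009,0.09,0.0098,0.0032,-0.0192
```

{"api": "jog_arm", "payload": {"moves": [-0.23,0.085,0.12,0.0097,0.0032,-0.0192,-0.241,0.064,0.11,0.0098,0.0032,-0.0191,-0.249,0.041,0.103,0.0098,0.0031,-0.0192,-0.255,0.016,0.095,0.0097,0.0032,-0.0191,-0.257,-0.009,0.09,0.0098,0.0032,-0.0192,0,0,0,0,0,0]}}

```text
time_s: 10.2
position: [431.2, 353.8, 264.5]
eef_rot: [0.89, -0.377, 0.236, 0.102]
ft_force: [0.2, -0.3, -3.5]
opening: 0.321
finger_force: 51.5
```

Run:
```python
from h import *
rel(0,UNIT,60.)
plan([un(150,False)],v=25)
from cell import bot
O=np.zeros((600,800,3),np.uint8)
for i,(n,a,c,w_,h_) in enumerate((("side",150,120,133,200),("top",180,160,133,200))):
    d=bot.get_image(n); np.savez(n+"2.npz",**d); O[:,400*i:400*i+399]=cv2.resize(d["img"][c:c+h_,a:a+w_],(399,600),interpolation=2)
cv2.imwrite("pics/bay.png",O)
```

```text
t 10.20 TCP in pocket [ -4.5   -0.58 238.73] rot err deg [-0.03 -0.16 -0.4 ] q [-0.492  0.57  -0.828  1.964  0.902  1.278  2.115] F [ 0.2  -0.28 -3.45] T [ 0.68  0.69 -0.05] op 0.321 ff 51.5
t 10.2 pos [431.2 353.8 264.5] q [-0.49  0.57 -0.83  1.96  0.9   1.28  2.12] F [ 0.2  -0.28 -3.45]
CALL 0.008,-0.001,0.148,0,0.0001,0.0003,0.008,-0.001,0.148,0,0.0001,0.0003,0.007,-0.001,0.148,0.0001,0.0001,0.0002,0.008,-0.001,0.147,0,0.0001,0.0003
```

View pics/bay.png

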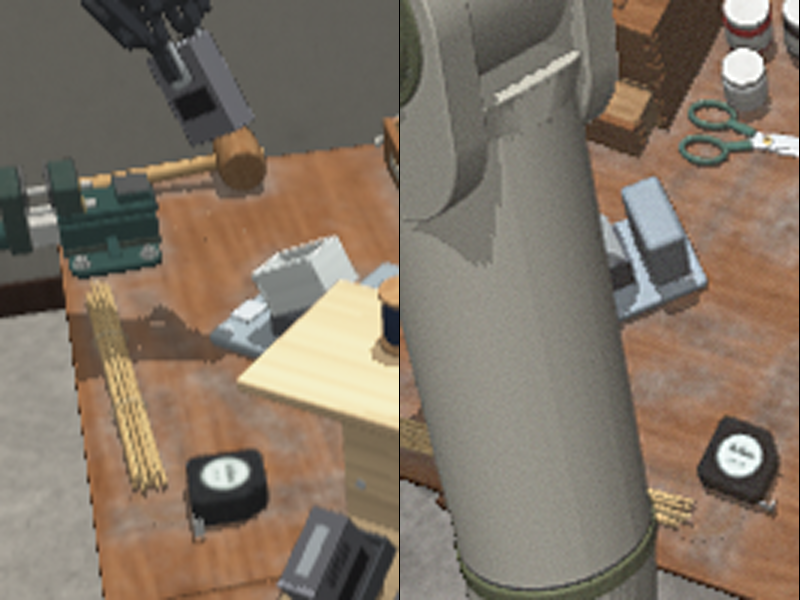

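The held cartridge is at crop (205,90) and the bay at (305,270), and both look right. Next I'll measure the cartridge in the hand and cross-check the bay from the side view.

Run:
```python
from h import *
from cell import bot
s=bot.get_state();Q=R.from_quat(s["eef_rot"]).as_matrix()
d=np.load("side2.npz");w=cloud(d).reshape(-1,3)
b=(w-s["position"])@Q
m=(abs(b[:,0])<45)&(abs(b[:,1])<22)&(b[:,2]>30)&(b[:,2]<95); q=b[m]
print(len(q),"x",np.percentile(q[:,0],[1,3,97,99]).round(1),"y",np.percentile(q[:,1],[3,50,97]).round(1),"z",np.percentile(q[:,2],[95,98,99.5]).round(1))
for nm in("side1","side2","top1"):
    w=cloud(np.load(nm+".npz")).reshape(-1,3);Rm,t=fr(*UNIT);b=((w-t)@Rm-[0,0,60])@L
    z=(b[:,2]>8)&(b[:,2]<34)
    for k,g in(("y-out",z&(abs(b[:,1]+22)<6)&(abs(b[:,0])<28)),("y+in",z&(abs(b[:,1]-18)<5)&(abs(b[:,0])<28)),("front out",z&(abs(b[:,0]+38)<6)&(abs(b[:,1])<14)),("back in/out",z&(abs(b[:,0]-37)<6)&(abs(b[:,1])<14))):
        if g.sum()<8: continue
        a=1 if k[0]=="y" else 0; kk=np.polyfit(b[g,1-a],b[g,a],1); print(nm,k,g.sum(),"med",np.median(b[g,a]).round(2),"slope deg",np.degrees(kk[0]).round(1))
    r=(b[:,2]>36)&(b[:,2]<46)&(abs(b[:,0])<46)&(abs(b[:,1])<28); print(nm,"rim",r.sum(),"x",np.percentile(b[r,0],[2,98]).round(1),"y",np.percentile(b[r,1],[2,98]).round(1),"z99",np.percentile(b[r,2],90).round(1))
```

```text
418 x [-34.8 -33.1  25.4  25.9] y [-9.9 13.6 17.4] z [72.6 74.  74.7]
side1 y-out 133 med -24.22 slope deg 0.0
side1 back in/out 67 med 38.64 slope deg -3.8
side1 rim 144 x [-36.4  40.7] y [-27.4  19.5] z99 42.5
side2 y-out 133 med -24.28 slope deg 0.4
side2 back in/out 72 med 38.05 slope deg 0.0
side2 rim 144 x [-35.6  39.9] y [-26.6  19.8] z99 42.2
top1 y-out 103 med -21.73 slope deg 0.4
top1 y+in 89 med 19.49 slope deg 1.0
top1 front out 32 med -35.41 slope deg -1.5
top1 back in/out 41 med 37.69 slope deg -0.4
top1 rim 162 x [-39.   39.3] y [-23.9  23.2] z99 43.6
```

Run:
```python
from h import *
plan([un(126,False,1.7,-.5)],v=25)
```

```text
t 10.3 pos [434.7 351.9 267.5] q [-0.49  0.57 -0.82  1.96  0.9   1.28  2.12] F [ 1.35  0.21 -3.56]
CALL 0.002,0.001,0.152,0.0001,0,-0.0001,0.001,0.001,0.153,0,0,-0.0001,0.002,0.002,0.152,0.0001,0,-0.0002,0.002,0.001,0.152,0.0001,0,-0.0001,0.001,0.001,0.153,0,0,-0.0001
```

{"api": "jog_arm", "payload": {"moves": [0.001,0.001,0.152,0.0001,0,-0.0001,0,0.001,0.153,0,0,-0.0001,0.001,0.002,0.152,0.0001,0,-0.0002,0,0.001,0.152,0.0001,0,-0.0001,0.001,0.001,0.153,0,0,-0.0001,0,0,0,0,0,0,0,0,0,0,0,0]}}

```text
time_s: 11.0
position: [475.3, 309.2, 170.3]
eef_rot: [0.887, -0.382, 0.238, 0.101]
ft_force: [-0.8, -0.5, -3.9]
opening: 0.32
finger_force: 51.4
```

Run:
```python
from h import *
from cell import bot
rel(0,UNIT,60.)
s=bot.get_state();Q=R.from_quat(s["eef_rot"]).as_matrix()
d=bot.get_image("side"); e=bot.get_image("top"); np.savez("side3.npz",**d)
w=cloud(d).reshape(-1,3); b=(w-s["position"])@Q
m=(abs(b[:,0])<45)&(abs(b[:,1]-14)<5)&(b[:,2]>30)&(b[:,2]<82); q=b[m]
print(len(q),"x",np.percentile(q[:,0],[1,3,97,99]).round(1),"y",np.percentile(q[:,1],[3,50,97]).round(1),"z",np.percentile(q[:,2],[90,95,98]).round(1))
O=np.zeros((600,800,3),np.uint8)
for i,(dd,a,c,w_,h_) in enumerate(((d,205,150,80,120),(e,190,170,100,150))):
    O[:,400*i:400*i+400]=cv2.resize(dd["img"][c:c+h_,a:a+w_],(400,600),interpolation=2)
cv2.imwrite("pics/bay2.png",O)
plan([un(90,False,.5,-.5)],v=8)
```

```text
t 11.00 TCP in pocket [  2.73   0.45 125.8 ] rot err deg [0.03 0.02 0.26] q [-0.447  0.686 -0.747  2.056  1.082  1.143  2.   ] F [-0.84 -0.53 -3.92] T [ 0.76  0.69 -0.05] op 0.32 ff 51.4
269 x [-30.9 -28.5  29.6  30.8] y [ 9.9 13.3 16.6] z [69.3 71.5 72.8]
t 11.1 pos [474.9 310.3 170.9] q [-0.45  0.69 -0.75  2.06  1.08  1.14  2.  ] F [ 0.3   0.08 -3.78]
CALL -0.002,0.002,0.049,-0.0001,0,-0.0001,-0.002,0.002,0.05,-0.0001,0,-0.0001,-0.003,0.002,0.049,-0.0001,0,-0.0001,-0.002,0.002,0.05,-0.0001,0,-0.0002,-0.002,0.002,0.049,0,0,-0.0001
```

View pics/bay2.png

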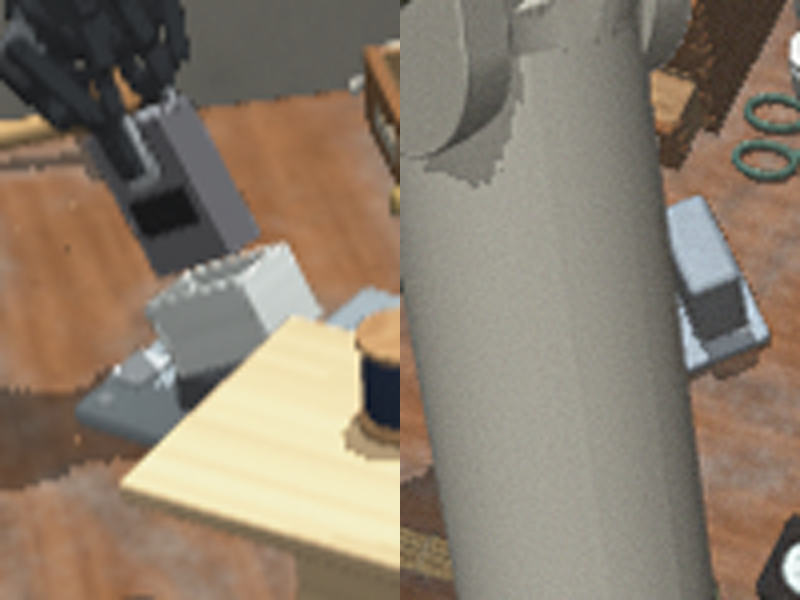

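The cartridge is lined up above the bay, with its lower edge at (155,272)–(258,235) over the rim. I'll apply a small lateral correction and go in slowly.

{"api": "jog_arm", "payload": {"moves": [-0.006,0.019,0.03,-0.0004,0,-0.0006,0,0,0.04,0,0,0,0,0,0.03,0,0,0,0,0,0.03,0,0,0,0,0,0,0,0,0]}}

```text
time_s: 11.6
position: [478.9, 300.4, 151.5]
eef_rot: [0.888, -0.379, 0.238, 0.103]
ft_force: [-0.3, -0.3, -4.0]
opening: 0.318
finger_force: 51.4
```

```bash
python3 -c "
from h import *
rel(0,UNIT,60.)"
```

```text
t 11.60 TCP in pocket [  1.    -3.01 105.08] rot err deg [-0.14  0.03 -0.11] q [-0.443  0.711 -0.732  2.075  1.117  1.123  1.977] F [-0.29 -0.27 -3.95] T [ 0.75  0.73 -0.  ] op 0.318 ff 51.4
```

{"api": "jog_arm", "payload": {"moves": [0,-0.005,0.04,0,0,0,0,0,0.04,0,0,0,0,0,0.04,0,0,0,0,0,0.03,0,0,0,0,0,0,0,0,0]}}

```text
time_s: 12.1
position: [487.2, 292.7, 132.0]
eef_rot: [0.888, -0.379, 0.238, 0.103]
ft_force: [0.0, -0.3, -3.8]
opening: 0.32
finger_force: 51.4
```

{"api": "jog_arm", "payload": {"moves": [0,0,0.014,0,0,0,0,0,0.01,0,0,0,0,0,0,0,0,0]}}

```text
time_s: 12.4
position: [488.4, 292.0, 129.5]
eef_rot: [0.888, -0.379, 0.238, 0.103]
ft_force: [-0.8, -1.1, -3.6]
opening: 0.323
finger_force: 51.4
```

```bash
python3 -c "
from h import *
rel(0,UNIT,60.)"
```

```text
t 12.40 TCP in pocket [ 0.96 -1.98 79.73] rot err deg [-0.07  0.02 -0.1 ] q [-0.436  0.743 -0.712  2.086  1.166  1.099  1.948] F [-0.84 -1.11 -3.58] T [0.67 0.67 0.01] op 0.323 ff 51.4
```

{"api": "jog_arm", "payload": {"moves": [0,0,0.01,0,0,0,0,0,0.01,0,0,0,0,0,0,0,0,0]}}

```text
time_s: 12.7
position: [489.4, 291.1, 127.1]
eef_rot: [0.888, -0.379, 0.238, 0.102]
ft_force: [-0.6, -0.2, -2.8]
opening: 0.322
finger_force: 51.6
```

{"api": "jog_arm", "payload": {"moves": [0,0,0.008,0,0,0,0,0,0,0,0,0]}}

```text
time_s: 12.9
position: [489.3, 291.2, 126.8]
eef_rot: [0.888, -0.379, 0.238, 0.102]
ft_force: [-5.8, 2.0, 6.9]
opening: 0.317
finger_force: 52.9
```

{"api": "jog_arm", "payload": {"moves": [0,0,0.007,0,0,0,0,0,0,0,0,0]}}

```text
time_s: 13.1
position: [489.2, 291.2, 126.8]
eef_rot: [0.888, -0.379, 0.238, 0.102]
ft_force: [-10.0, 2.3, 15.9]
opening: 0.317
finger_force: 54.1
```

```bash
python3 -c "
from h import *
rel(0,UNIT,60.)"
```

```text
t 13.10 TCP in pocket [ 0.57 -1.9  76.76] rot err deg [ 0.03  0.05 -0.12] q [-0.435  0.748 -0.711  2.088  1.174  1.097  1.942] F [-9.99  2.29 15.92] T [-0.67  0.94 -0.7 ] op 0.317 ff 54.1
```

{"api": "jog_arm", "payload": {"moves": [0,0,-0.01,0,0,0,0,0,0,0,0,0]}}

```text
time_s: 13.3
position: [489.4, 291.2, 126.9]
eef_rot: [0.888, -0.379, 0.238, 0.102]
ft_force: [-5.7, 2.0, 7.2]
opening: 0.321
finger_force: 52.9
```

{"api": "jog_arm", "payload": {"moves": [0,0,0,0,0,0,0,0,0,0,0,0,0,0,0,0,0,0,0,0,0,0,0,0], "grip": 0.1}}

```text
time_s: 13.7
position: [489.8, 290.4, 126.2]
eef_rot: [0.888, -0.379, 0.238, 0.103]
ft_force: [0.5, -0.2, -0.1]
opening: 0.551
finger_force: 0.0
```

```bash
python3 -c "
from h import *
rel(0,UNIT,60.)"
```

```text
t 13.70 TCP in pocket [ 1.14 -2.02 75.79] rot err deg [-0.09  0.04 -0.09] q [-0.434  0.748 -0.709  2.088  1.173  1.096  1.944] F [ 0.47 -0.17 -0.13] T [0.37 0.36 0.02] op 0.551 ff 0.0
```

{"api": "jog_arm", "payload": {"moves": [0,0,-0.1,0,0,0,0,0,-0.2,0,0,0,0,0,-0.25,0,0,0,0,0,-0.25,0,0,0,0.05,0,-0.25,0,0,0,0.1,0,-0.28,0,0,0,0.1,0,-0.28,0,0,0,0,0,-0.25,0,0,0]}}

```text
time_s: 14.5
position: [415.3, 368.4, 390.4]
eef_rot: [0.888, -0.38, 0.238, 0.102]
ft_force: [0.4, -0.4, -0.4]
opening: 0.549
finger_force: 0.0
```

Run:
```python
from h import *
from cell import bot
rel(0,UNIT,60.)
O=np.zeros((600,800,3),np.uint8)
for i,(n,a,c,w_,h_) in enumerate((("side",205,150,80,120),("top",190,170,100,150))):
    dd=bot.get_image(n); np.savez(n+"4.npz",**dd)
    im=cv2.resize(dd["img"][c:c+h_,a:a+w_],(400,600),interpolation=2); k=600/h_
    P,Q=un(0,False); C=np.c_[Q[:,0],-Q[:,1],-Q[:,2]]
    O[:,400*i:400*i+400]=im
    b=(cloud(dd).reshape(-1,3)-P)@C
    T=(abs(b[:,0])<24)&(abs(b[:,1])<11)&(b[:,2]>70)&(b[:,2]<100); S=(abs(b[:,1])<22)&(abs(b[:,0])<42)&(b[:,2]>52)&(b[:,2]<80)
    print(n,T.sum(),"top z",np.median(b[T,2]) if T.any() else 0,"sides x",np.percentile(b[S,0],[2,98]).round(1) if S.any() else 0,"y",np.percentile(b[S,1],[2,50,98]).round(1) if S.any() else 0)
cv2.imwrite("pics/after.png",O)
```

```text
t 14.50 TCP in pocket [ 39.8   -2.06 358.5 ] rot err deg [ 0.01  0.02 -0.01] q [-0.474  0.431 -0.876  1.813  0.761  1.448  2.295] F [ 0.42 -0.38 -0.36] T [0.4  0.35 0.02] op 0.549 ff 0.0
side 29 top z 86.58957004264522 sides x [-32.3  28.2] y [-19.1 -14.6   9.8]
top 0 top z 0 sides x 0 y 0
```

View pics/after.png

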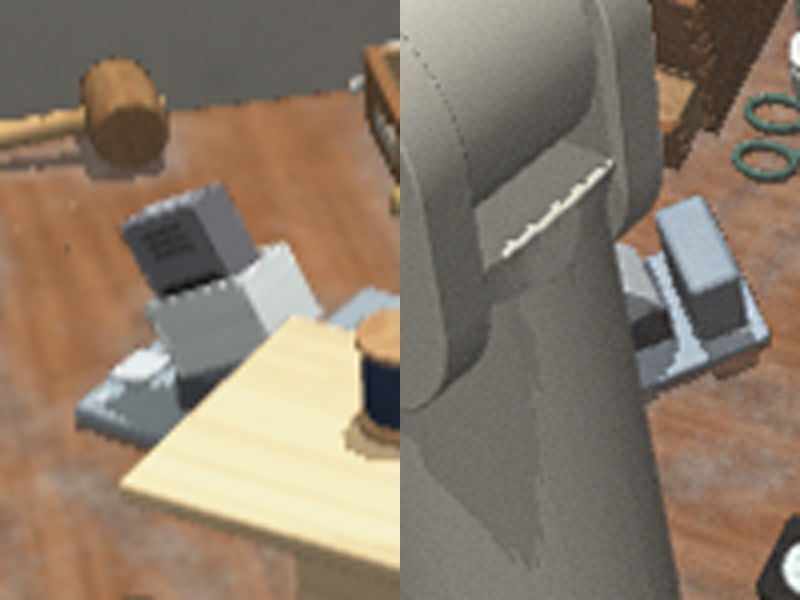

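Run:
```python
from h import *
from cell import bot
s=bot.get_state()
plan([(np.array([300,500,430.]),R.from_quat(s["eef_rot"]).as_matrix())],v=40)
```

```text
t 14.6 pos [413.4 371.9 392.1] q [-0.48  0.43 -0.88  1.81  0.76  1.45  2.29] F [-0.63  0.86 -0.43]
CALL -0.173,-0.01,-0.157,0,0,0,-0.172,-0.01,-0.157,0,0,0,-0.173,-0.01,-0.158,0,0,0,-0.172,-0.01,-0.157,0,0,0,-0.173,-0.01,-0.157,0,0,0
```

{"api": "jog_arm", "payload": {"moves": [-0.173,-0.01,-0.157,0,0,0,-0.172,-0.01,-0.157,0,0,0,-0.173,-0.01,-0.158,0,0,0,-0.172,-0.01,-0.157,0,0,0,-0.173,-0.01,-0.157,0,0,0,0,0,0,0,0,0]}}

```text
time_s: 15.2
position: [298.7, 500.3, 424.4]
eef_rot: [0.89, -0.376, 0.236, 0.101]
ft_force: [0.5, 0.7, 0.6]
opening: 0.551
finger_force: 0.0
```

Run:
```python
from h import *
from cell import bot
P,Q=un(0,False); C=np.c_[Q[:,0],-Q[:,1],-Q[:,2]]
D={n:bot.get_image(n) for n in("side","top")}
for n,dd in D.items():
    b=(cloud(dd).reshape(-1,3)-P)@C
    T=(abs(b[:,0])<24)&(abs(b[:,1])<11)&(b[:,2]>76)&(b[:,2]<94)
    S=(abs(b[:,1])<20)&(abs(b[:,0])<38)&(b[:,2]>76)&(b[:,2]<94)
    F=(abs(b[:,0])<24)&(abs(b[:,1]+14)<5)&(b[:,2]>48)&(b[:,2]<76)
    rim=(b[:,2]>34)&(b[:,2]<46)&(abs(b[:,0])<38)&(b[:,1]<-17)&(b[:,1]>-24)
    for k,m in(("top",T),("face",F)):
        if m.sum()>15:
            q=b[m]-b[m].mean(0); v=np.linalg.svd(q,full_matrices=False)[2][2]; print(n,k,m.sum(),"mean",b[m].mean(0).round(1),"normal",(v*np.sign(v[np.argmax(abs(v))])).round(3))
    if S.any(): print(n,"extent x",np.percentile(b[S,0],[2,98]).round(1),"y",np.percentile(b[S,1],[2,98]).round(1))
O=np.zeros((600,800,3),np.uint8)
for i,(n,a,c,w_,h_) in enumerate((("side",200,160,160,240),("top",180,180,160,240))):
    O[:,400*i:400*i+400]=cv2.resize(D[n]["img"][c:c+h_,a:a+w_],(400,600),interpolation=2)
cv2.imwrite("pics/fin.png",O)
# bystanders moved? compare to first images
for n in D:
    df=np.abs(D[n]["img"].astype(int)-np.load(n+"1.npz")["img"]).sum(2)>90
    N,l,st,_=cv2.connectedComponentsWithStats(cv2.morphologyEx(df.astype(np.uint8),2,np.ones((3,3)))); print(n,[x.tolist() for x in st[1:] if x[4]>25])
```

```text
side top 29 mean [ 5.8 -0.2 85.7] normal [0.067 0.11  0.992]
side face 131 mean [  1.5 -15.5  62.1] normal [-0.038  0.999  0.03 ]
side extent x [-31.7  27.4] y [-19.    9.7]
top top 130 mean [ 1.4  0.1 85.6] normal [-0.03  -0.04   0.999]
top face 98 mean [  0.2 -12.8  62.4] normal [-0.013  1.     0.001]
top extent x [-32.1  26. ] y [-14.8  13.8]
side [[12, 0, 57, 40, 1680], [72, 0, 25, 7, 154], [119, 0, 9, 5, 44], [82, 2, 74, 110, 2899], [36, 48, 25, 14, 214], [21, 50, 9, 18, 87], [24, 79, 4, 10, 35], [14, 164, 9, 4, 27], [0, 173, 16, 6, 63], [25, 176, 11, 4, 43], [230, 188, 24, 23, 361], [0, 190, 16, 14, 142], [0, 204, 22, 79, 759], [34, 213, 8, 9, 40], [226, 227, 10, 7, 44], [55, 263, 3, 9, 27], [64, 287, 48, 46, 1573], [317, 313, 21, 31, 272], [23, 370, 19, 18, 123], [19, 391, 8, 5, 30], [0, 395, 8, 7, 47]]
top [[0, 114, 177, 132, 12935], [171, 160, 11, 13, 101], [138, 176, 28, 25, 279], [179, 186, 10, 21, 125], [153, 191, 24, 27, 163], [174, 202, 8, 12, 50], [121, 213, 20, 21, 214], [103, 224, 17, 29, 141], [184, 227, 14, 25, 114], [0, 229, 24, 36, 384], [150, 236, 7, 10, 49], [214, 237, 11, 9, 46], [214, 239, 29, 19, 275], [25, 247, 53, 35, 559], [108, 247, 7, 8, 39], [0, 251, 22, 25, 129], [124, 255, 36, 42, 890], [198, 258, 5, 6, 28], [220, 264, 9, 12, 76], [421, 270, 9, 9, 48], [205, 272, 21, 43, 232], [420, 278, 9, 13, 62], [82, 286, 18, 16, 111], [100, 299, 73, 55, 745], [0, 300, 171, 118, 1515], [143, 306, 15, 19, 129], [160, 310, 9, 5, 27], [187, 320, 15, 11, 88], [225, 324, 7, 6, 30], [191, 337, 58, 59, 1028], [177, 371, 12, 6, 39], [197, 380, 82, 99, 1652], [189, 404, 19, 47, 180], [146, 419, 7, 7, 32], [155, 428, 8, 6, 35], [266, 440, 29, 40, 604], [188, 451, 44, 29, 616], [232, 453, 8, 5, 26]]
```

View pics/fin.png

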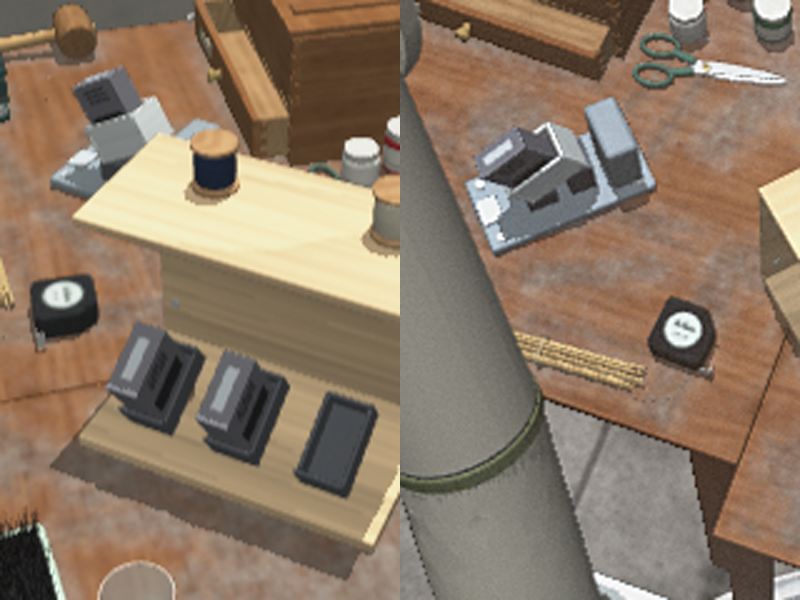

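The full cartridge stands in the bay in line with it, and its top is about 84 mm up the axis within calibration. The empty pocket, both spent cartridges and the bystanders are as they should be, and the arm is clear, so I'm handing in.

```bash
python3 -c "
from cell import bot
print(bot.hand_in())"
```

```text
the job is handed in; nothing more can be done
None
```

Cartridge a turned out to be the full one (about 0.4 kg by weight). It now stands on the floor of the unit's bay; I never touched the two spent ones in their pockets, the other things look undisturbed, and the job is handed in.

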